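Exercise the blue bottling-line valve

TASK

Before bottling starts, check that the blue-handled valve does not bind: slowly swing its lever all the way to fully open, then all the way back until it is fully closed, and let go. Leave the red and yellow levers as they are.

Things in the scene. Friction and masses are not known exactly. Their poses are not given: they have to be found in the camera images.
- blue_lever (a joint): Blue lever's angle about its upright pivot, rad. 0 = fully closed (stop; lever square across the steel pipe, pointing towards the robot); 1.571 = fully open (stop; lever over and along the pipe, pointing to the robot's right). Grows counter-clockwise seen from above. Starts part-open (0.1 to 1.2). Even friction, 0.25 N m (3 N at the grip); stays where left.
- blue_grip (a point): Where to hold the blue lever: centre of its blue sleeve, 95 mm from the pivot, 110 mm above the table. x points outwards along the lever (pivot 95 mm back along -x), z up. Sleeve: level bar 90 mm long (45 to 135 mm from the pivot), 16 wide, 14 high. Below it the fixed pipe, 150 mm long, rises to 66 mm, its end flanges to 75 mm; white foot 110 x 90 mm, 12 high.
- red_grip (a point): The same point on an identical valve with a red sleeve, to be left alone. The three valves are bolted down about 235 mm apart in a row across the table, in any order, each turned up to 20 degrees either way.
- yellow_grip (a point): The same point on an identical valve with a yellow sleeve, to be left alone.
Not all that is in view belongs to the job. Leave any purple look-alike of the part that bears blue_lever alone.

How it is judged:
By the outcome, as a careful person would: the job done as asked, in the order asked, and still so for the second after the job is handed in, with the robot touching nothing.
It also fails if it takes over 38 s, if anything falls off the work surface, if the arm or the gripper's body presses on something with over 40 N, if the wrist force passes 120 N, or if a joint passes its speed limit or range.

ROBOT

A 6-joint arm with a two-finger parallel gripper is mounted at the origin on the work surface. World frame = base frame: x ahead of the robot, y to its left, z up, the work surface at z = 0. Lengths are in m, angles in rad, forces in N, time in s.
With the tool pointing down it reaches from about 0.25 to 0.725 m from the base axis. Payload 9.7 kg.
Tool frame: the origin (TCP) lies midway between the tips of the shut fingers; the grasp point (between the pads) lies 19 mm behind it; z points along the fingers, y is the direction in which the jaws open and shut (so a half turn about z gives the same grasp; the last joint's range is limited). The gripper opens to 85 mm and grips with 20 to 120 N. Pads are 22 mm wide; open, the fingers measure 114 mm over their backs; the gripper's body (76 mm by 85 mm) begins 54 mm behind the grasp point. The pads swing forward as they close: fully open they stand 13 mm farther back than shut.
Start: joints at [1.186, 0.087, 0.176, 1.66, 0, 1.571], TCP at [0.206, 0.51, 0.207] pointing down, gripper open.
Joint ranges: [-3.13, 3.13], [-0.85, 1.81], [-1.15, 1.24], [-2.2, 2.28], [-1.44, 1.52], [-3.14, 3.14]. Speed limits (rad/s): [2.22, 2.22, 2.57, 3.14, 3.14, 3.14].

INTERFACE

Orientations are given as [roll, pitch, yaw] about the fixed x, y, z axes, in that order (R = Rz(yaw) Ry(pitch) Rx(roll)).
In Python, from bench import env gives the robot as it stands. The module is installed in compiled form; this text tells all that it offers.
- The arm moves only by the tool apply_moves, never from a script. Its argument "increments" is a list that holds one entry, the list of rows, each a list of 7 numbers: the shift along the tool's x, y, z in m, then the turn, a rotation vector about the tool's x, y, z in degrees, then the opening, from -1 (shut) to 1 (fully open). A call has 1 to 12 rows; each row shifts and turns the pose as measured when the row begins, along the tool's axes as they then stand; what a row does not reach is not made up. A row lasts 1/10 s, in which the tool goes at most 50 mm and 8.59 degrees, less where a joint would pass 70% of its speed; a pose out of reach is approached as far as the arm can. A call is refused whole if a number of a shift passes 0.05 or a number of a turn 8.59, either way. A call with a gripper value outside its range is refused whole. The fingers move at their own pace and stop on an object; the grip force is fixed at half the most. Time passes only in rows, so rows that do not move let the fingers close. It gives the time, the measured TCP pose, the force and the opening at its end, in the units of the state.
- env.get_obs(): the state, without advancing time (a new reading comes with each control period).
- env.grab_frame(name): name is "scene" or "top"; returns a dict with "pixels" (480x640x3 uint8, red, green, blue), "intrinsics" (3x3 intrinsics, pixels), "pose" (4x4, takes a point from camera to world coordinates). Camera axes: x right, y down, z forward; pixel columns grow to the right and rows downward; lengths in m; the calibration is good to about 2 mm. A picture is of the moment at which its call begins. There is no depth.
- env.job_done(): hands the job in, once; it reports no verdict.
The state is a dict: "time_s": time; "joints": joint angles; "qd": joint speeds; "joint_torque": joint torques, N m; "eef_pos": TCP position; "tcp_rot": TCP orientation; "ft_force": force on the tool from outside, world axes, zero at the start; "ft_torque": the same for the moment, N m; "grip_width": finger opening in m.
Only numpy, scipy, OpenCV 4.12 (cv2) and the standard library are available. Lean on these libraries where they do the work, as an engineer would, in place of code of your own. Each camera call takes 0.05 s, during which the arm holds its last target.

## Working session

There is one attempt and no reset: what is moved stays moved. The work goes in short steps, Python scripts to look and compute and a tool call to move; the robot and the scene stay as the last step left them, time stands still between calls to the robot, and variables do not carry over. Pictures are saved under pics/ and viewed, and the job is handed in when it is done.

Besides the shell and the picture viewer there is one more tool, called after "Emit:" as name([rows], argument=value, ...), one row to a line, values as JSON. apply_moves: Moves the arm, as the interface text tells. Its arguments: {"type":"object","properties":{"increments":{"type":"array"}},"required":["increments"]}

```bash
mkdir -p pics
python3 - <<'E'
from bench import env
import cv2,numpy as np
o=env.get_obs()
for k,v in o.items(): print(k,np.round(v,3))
for n in("scene","top"):
    f=env.grab_frame(n); cv2.imwrite(f"pics/{n}0.png",f["pixels"][:,:,::-1]); print(n,f["intrinsics"],np.round(f["pose"],4))
E
```

```text
time_s 0.0
joints [1.186 0.087 0.175 1.66  0.    1.571]
qd [0.002 0.002 0.    0.001 0.    0.001]
joint_torque [ 0.0000e+00 -5.2039e+01  4.6481e+01  1.6000e-02  0.0000e+00  0.0000e+00]
eef_pos [0.206 0.51  0.207]
tcp_rot [-3.14  -0.     2.757]
ft_force [0.503 0.702 0.275]
ft_torque [-0.005  0.018 -0.035]
grip_width 0.085
scene [[529.37909118   0.         312.74725029]
 [  0.         529.37909118 236.86389898]
 [  0.           0.           1.        ]] [[-0.4054  0.7756 -0.4839  0.8639]
 [ 0.9141  0.3455 -0.2122  0.1973]
 [ 0.0026 -0.5283 -0.849   0.8273]
 [ 0.      0.      0.      1.    ]]
top [[488.6382327    0.         322.34864796]
 [  0.         488.6382327  244.06901835]
 [  0.           0.           1.        ]] [[-0.0947 -0.9723  0.2138  0.2268]
 [-0.9955  0.0922 -0.0214  0.0223]
 [ 0.0011 -0.2149 -0.9766  1.0521]
 [ 0.      0.      0.      1.    ]]
```

View pics/scene0.png

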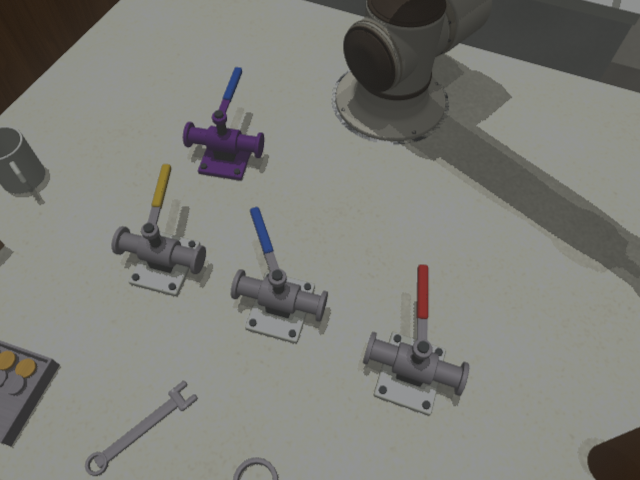

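View pics/top0.png

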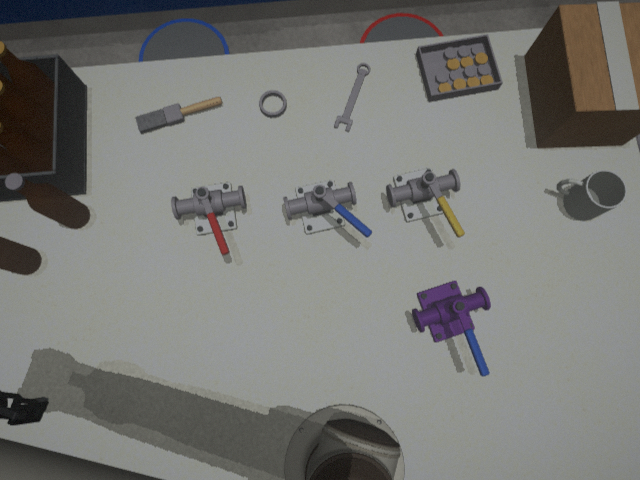

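Candidates for the blue lever are the blue sleeve on the grey valve with the white foot (top (352,220), scene (262,230)) and the blue sleeve on the purple look-alike (top (476,352), scene (232,85)). By the description I choose the grey valve, the middle of the row. Next I check it in a crop and measure.

```bash
cat > h.py <<'E'
from bench import env
import cv2,numpy as np
def ray(f,uv):
    K,T=f["intrinsics"],f["pose"]; d=T[:3,:3]@np.linalg.solve(K,[uv[0],uv[1],1.]); return T[:3,3],d
def plane(f,uv,z):
    o,d=ray(f,uv); return o+d*(z-o[2])/d[2]
def tri(f,a,g,b):
    o1,d1=ray(f,a);o2,d2=ray(g,b); d1/=np.linalg.norm(d1);d2/=np.linalg.norm(d2)
    s=np.linalg.lstsq(np.c_[d1,-d2],o2-o1,rcond=None)[0]; p,q=o1+s[0]*d1,o2+s[1]*d2
    return (p+q)/2,np.linalg.norm(p-q)
R={"blue":((100,100,40),(130,255,255)),"yellow":((20,120,60),(32,255,255)),"red":((0,150,60),(6,255,255)),}
def sleeves(f,col="blue"):
    h=cv2.cvtColor(f["pixels"],cv2.COLOR_RGB2HSV); m=cv2.inRange(h,*map(np.array,R[col]))
    c,_=cv2.findContours(m,cv2.RETR_EXTERNAL,cv2.CHAIN_APPROX_NONE); out=[]
    for k in c:
        a=cv2.contourArea(k)
        if a<80 or a>1500: continue
        (cx,cy),(w,hh),an=cv2.minAreaRect(k); b=cv2.boxPoints(((cx,cy),(w,hh),an))
        e=[(b[0]+b[1])/2,(b[2]+b[3])/2] if np.linalg.norm(b[0]-b[1])<np.linalg.norm(b[1]-b[2]) else [(b[1]+b[2])/2,(b[3]+b[0])/2]
        out.append((np.array([cx,cy]),e,a))
    return out
E
python3 - <<'E'
from h import *
F={n:env.grab_frame(n) for n in("scene","top")}
for col in R:
  for n in F:
    for c,e,a in sleeves(F[n],col):
        p=[plane(F[n],x,.110) for x in (c,*e)]
        print(col,n,c.round(1),a,np.round(e,1).tolist(),[x[:2].round(4).tolist() for x in p])
a=F["top"]["pixels"][160:250,270:390,::-1];b=F["scene"]["pixels"][190:350,210:340,::-1]
a=cv2.resize(a,(480,360),interpolation=2);b=cv2.resize(b,(300,360),interpolation=2)
cv2.imwrite("pics/crop.png",np.hstack([a,b]))
E
```

```text
blue scene [261.  229.6] 378.0 [[253.60000610351562, 207.39999389648438], [268.3999938964844, 251.8000030517578]] [[0.4765, -0.0635], [0.4426, -0.0944], [0.5087, -0.0342]]
blue scene [232.4  83.7] 220.5 [[239.0, 67.5999984741211], [225.8000030517578, 99.80000305175781]] [[0.1979, -0.267], [0.152, -0.2771], [0.2417, -0.2574]]
blue top [476.2 351.6] 342.0 [[467.29998779296875, 328.5], [485.1000061035156, 374.70001220703125]] [[0.1992, -0.2673], [0.2433, -0.2574], [0.156, -0.277]]
blue top [352.7 219.9] 282.5 [[336.20001220703125, 205.60000610351562], [369.20001220703125, 234.10000610351562]] [[0.4766, -0.0633], [0.5091, -0.0335], [0.4445, -0.0927]]
blue top [181.9  37.5] 380.5 [[226.60000610351562, 33.5], [137.3000030517578, 41.5]] [[0.92, 0.2622], [0.9207, 0.165], [0.9192, 0.3591]]
yellow scene [ 25. 367.] 192.0 [[30.5, 359.20001220703125], [19.5, 374.79998779296875]] [[0.8106, -0.2594], [0.7987, -0.2597], [0.8224, -0.2591]]
yellow scene [  7.  360.5] 173.5 [[7.0, 352.0], [7.0, 369.0]] [[0.8134, -0.2884], [0.8037, -0.2968], [0.8229, -0.2802]]
yellow scene [161.2 185.4] 322.0 [[166.8000030517578, 164.39999389648438], [155.60000610351562, 206.39999389648438]] [[0.4658, -0.2586], [0.4227, -0.2746], [0.5067, -0.2433]]
yellow top [450.3 216. ] 239.5 [[439.5, 197.10000610351562], [461.1000061035156, 234.89999389648438]] [[0.466, -0.2585], [0.5072, -0.2428], [0.4255, -0.274]]
red scene [422.5 291. ] 438.0 [[422.5, 265.0], [422.5, 317.0]] [[0.4756, 0.2073], [0.4329, 0.1937], [0.5159, 0.2202]]
red top [217.  232.4] 171.0 [[209.89999389648438, 213.3000030517578], [224.1999969482422, 251.5]] [[0.4764, 0.2074], [0.5171, 0.2198], [0.4363, 0.1953]]
red top [400.   25.5] 181.5 [[441.0, 22.399999618530273], [359.1000061035156, 28.600000381469727]] [[0.905, -0.2142], [0.9042, -0.3047], [0.9057, -0.1239]]
```

View pics/crop.png

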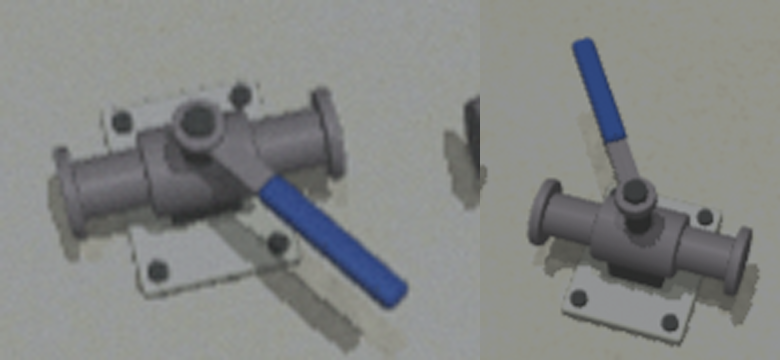

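The crop shows the grey valve on its white foot with the blue sleeve. The pivot cap is at crop (197,122), and the pipe rises slightly to the right, from (66,192) to (328,133). I now plan the approach and work out the angles.

```bash
cat >> h.py <<'E'
from scipy.spatial.transform import Rotation as Ro
def plan(target,yaw,n,grip=1):
    o=env.get_obs(); R0=Ro.from_euler("xyz",o["tcp_rot"]); R1=Ro.from_euler("xyz",[np.pi,0,np.radians(yaw)])
    rv=(R0.inv()*R1).as_rotvec(); p=np.array(o["eef_pos"]); st=(np.array(target)-p)/n
    for i in range(n):
        Ri=R0*Ro.from_rotvec(rv*i/n); print((np.round(Ri.inv().apply(st),4)+0).tolist()+(np.round(np.degrees(rv/n),2)+0).tolist()+[grip])
E
python3 - <<'E'
from h import *
f=env.grab_frame("top")
for z in(.04,.05):
    a,b=[plane(f,x,z) for x in((286.5,208),(352,193))]; d=b-a
    print(a,b,np.degrees(np.arctan2(d[1],d[0]))%360)
plan([.4766,-.0634,.205],222.4,14)
E
```

```text
[0.53494122 0.06951327 0.04      ] [ 0.55531533 -0.07470935  0.04      ] 278.04087719302294
[0.53189707 0.06904712 0.05      ] [ 0.55206987 -0.07375052  0.05      ] 278.04087719302294
[-0.0333, -0.0307, 0.0002, 0.0, 0.0, -4.6, 1]
[-0.0307, -0.0333, 0.0002, 0.0, 0.0, -4.6, 1]
[-0.0279, -0.0356, 0.0002, 0.0, 0.0, -4.6, 1]
[-0.025, -0.0377, 0.0002, 0.0, 0.0, -4.6, 1]
[-0.0219, -0.0396, 0.0002, 0.0, 0.0, -4.6, 1]
[-0.0186, -0.0413, 0.0002, 0.0, 0.0, -4.6, 1]
[-0.0152, -0.0426, 0.0002, 0.0, 0.0, -4.6, 1]
[-0.0118, -0.0437, 0.0002, 0.0, 0.0, -4.6, 1]
[-0.0082, -0.0445, 0.0002, 0.0, 0.0, -4.6, 1]
[-0.0046, -0.045, 0.0001, 0.0, 0.0, -4.6, 1]
[-0.001, -0.0452, 0.0001, 0.0, 0.0, -4.6, 1]
[0.0026, -0.0452, 0.0001, 0.0, 0.0, -4.6, 1]
[0.0063, -0.0448, 0.0001, 0.0, 0.0, -4.6, 1]
[0.0098, -0.0442, 0.0001, 0.0, 0.0, -4.6, 1]
```

Emit:
apply_moves([
  [[-0.033, -0.031, 0, 0, 0, -4.6, 1], [-0.031, -0.033, 0, 0, 0, -4.6, 1], [-0.028, -0.036, 0, 0, 0, -4.6, 1], [-0.025, -0.038, 0, 0, 0, -4.6, 1], [-0.022, -0.04, 0, 0, 0, -4.6, 1], [-0.019, -0.041, 0, 0, 0, -4.6, 1], [-0.015, -0.043, 0, 0, 0, -4.6, 1], [-0.012, -0.044, 0, 0, 0, -4.6, 1], [-0.008, -0.0445, 0, 0, 0, -4.6, 1], [-0.005, -0.045, 0, 0, 0, -4.6, 1], [-0.001, -0.045, 0, 0, 0, -4.6, 1], [0.003, -0.045, 0, 0, 0, -4.6, 1]],
])

```text
time_s: 1.45
eef_pos: [0.4518, 0.0068, 0.2057]
tcp_rot: [-3.139, 0.001, -2.515]
ft_force: [0.7, 1.1, 0.5]
grip_width: 0.0854
```

Run:
```python
from h import *
plan([.4766,-.0634,.15],222.4,5)
```

```text
[0.0042, -0.0142, 0.0112, -0.03, 0.01, -1.3, 1]
[0.0045, -0.0142, 0.0112, -0.03, 0.01, -1.3, 1]
[0.0049, -0.0141, 0.0112, -0.03, 0.01, -1.3, 1]
[0.0052, -0.0139, 0.0112, -0.03, 0.01, -1.3, 1]
[0.0055, -0.0138, 0.0112, -0.03, 0.01, -1.3, 1]
```

Emit:
apply_moves([
  [[0.0042, -0.0142, 0.011, 0, 0, -1.3, 1], [0.0045, -0.0142, 0.011, 0, 0, -1.3, 1], [0.005, -0.0141, 0.011, 0, 0, -1.3, 1], [0.005, -0.014, 0.011, 0, 0, -1.3, 1], [0.0055, -0.0138, 0.011, 0, 0, -1.3, 1], [0, 0, 0, 0, 0, 0, 1], [0, 0, 0, 0, 0, 0, 1]],
])

```text
time_s: 2.15
eef_pos: [0.4787, -0.0723, 0.1481]
tcp_rot: [-3.139, -0.0, -2.404]
ft_force: [-0.1, 0.2, -0.7]
grip_width: 0.0854
```

Run:
```python
from h import *
print(np.degrees(env.get_obs()["tcp_rot"]))
for n in("scene","top"):
    f=env.grab_frame(n); cv2.imwrite(f"pics/{n}1.png",f["pixels"][:,:,::-1])
plan([.4766,-.0634,.091],222.4,4)
```

```text
[-1.79856894e+02 -5.61969306e-03 -1.37719305e+02]
[-0.001, 0.002, 0.0143, -0.04, 0.0, -0.02, 1]
[-0.001, 0.002, 0.0144, -0.04, 0.0, -0.02, 1]
[-0.001, 0.002, 0.0144, -0.04, 0.0, -0.02, 1]
[-0.001, 0.002, 0.0144, -0.04, 0.0, -0.02, 1]
```

View pics/scene1.png

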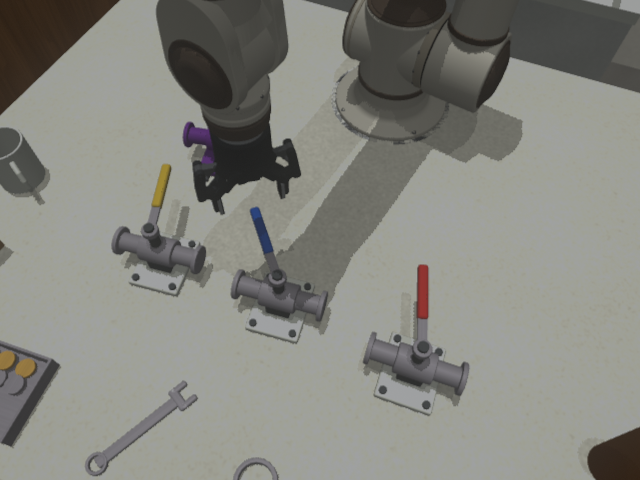

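The open jaws straddle the sleeve: the finger tips are at (222,208) and (283,190), and the sleeve is at (262,230). Going down.

Emit:
apply_moves([
  [[-0.001, 0.002, 0.014, 0, 0, 0, 1], [-0.001, 0.002, 0.014, 0, 0, 0, 1], [-0.001, 0.002, 0.014, 0, 0, 0, 1], [0, 0.001, 0.01, 0, 0, 0, 1], [0, 0, 0, 0, 0, 0, 1], [0, 0, 0, 0, 0, 0, 1]],
])

```text
time_s: 2.85
eef_pos: [0.4757, -0.0619, 0.0921]
tcp_rot: [-3.138, 0.001, -2.4]
ft_force: [0.5, -0.1, -0.3]
grip_width: 0.0853
```

Run:
```python
from h import *
plan([.4766,-.0634,.091],222.4,1)
```

```text
[0.0003, -0.0017, 0.0011, -0.19, 0.04, 0.08, 1]
```

Within 2 mm, so I close now.

Emit:
apply_moves([
  [[0, -0.0015, 0.001, 0, 0, 0, 0.2], [0, 0, 0, 0, 0, 0, -0.5], [0, 0, 0, 0, 0, 0, -1], [0, 0, 0, 0, 0, 0, -1], [0, 0, 0, 0, 0, 0, -1], [0, 0, 0, 0, 0, 0, -1], [0, 0, 0, 0, 0, 0, -1], [0, 0, 0, 0, 0, 0, -1]],
])

```text
time_s: 3.65
eef_pos: [0.4781, -0.0635, 0.0934]
tcp_rot: [-3.135, 0.003, -2.401]
ft_force: [0.3, -0.0, -0.2]
grip_width: -0.0001
```

Run:
```python
from h import *
o=env.get_obs(); print(o["grip_width"],o["eef_pos"],np.degrees(o["tcp_rot"]),o["ft_force"],o["ft_torque"])
f=env.grab_frame("scene"); cv2.imwrite("pics/scene2.png",f["pixels"][:,:,::-1][60:360,100:400])
```

```text
-9.046841819605124e-05 [ 0.47814256 -0.06350244  0.09344005] [-179.65073531    0.18422456 -137.55362641] [ 0.25111339 -0.02519789 -0.19616693] [-0.01281836  0.02005394 -0.02442055]
```

View pics/scene2.png

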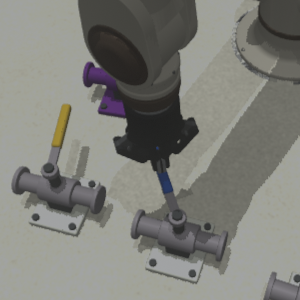

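The jaws shut on nothing (width 0), so I look closer.

Run:
```python
from h import *
f=env.grab_frame("scene");g=env.grab_frame("top")
o=env.get_obs();p=np.array(o["eef_pos"])
def pr(f,P):
    T=np.linalg.inv(f["pose"]);q=f["intrinsics"]@(T[:3,:3]@P+T[:3,3]);return q[:2]/q[2]
ims=[]
for F in(f,g):
    u=pr(F,p);v=pr(F,np.array([.4766,-.0634,.11]));print(u,v)
    x,y=int(v[0]),int(v[1]); im=F["pixels"][y-50:y+50,x-50:x+50,::-1]
    ims.append(cv2.resize(im,(400,400),interpolation=2))
    print(sleeves(F))
cv2.imwrite("pics/z3.png",np.hstack(ims))
```

```text
[261.4517661  235.91891731] [261.08439638 229.72466997]
[(array([265.1000061 , 242.30000305]), [array([261.9    , 232.70001], dtype=float32), array([268.30002, 251.9    ], dtype=float32)], 153.0)]
[352.17400493 221.30219358] [352.73048413 219.85722348]
[(array([476.29638672, 351.77062988]), [array([467.46906, 328.8196 ], dtype=float32), array([485.12372, 374.72165], dtype=float32)], 345.0), (array([181.92956543,  37.52880859]), [array([226.6079 ,  33.51278], dtype=float32), array([137.25124 ,  41.544838], dtype=float32)], 382.5)]
```

View pics/z3.png

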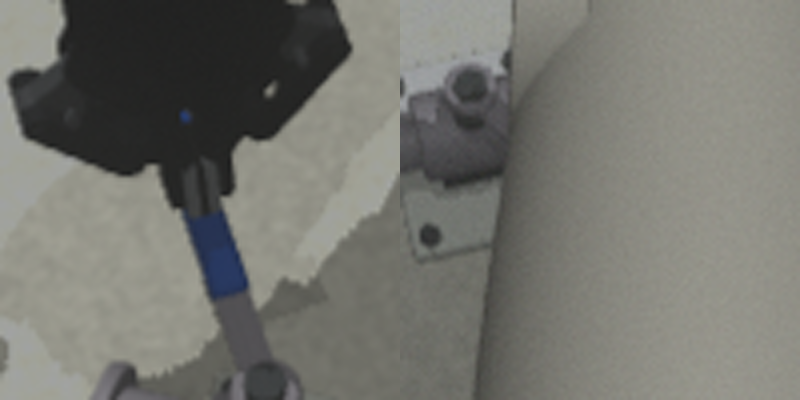

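Run:
```python
from h import *
f=env.grab_frame("scene")
def pr(f,P):
    T=np.linalg.inv(f["pose"]);q=f["intrinsics"]@(T[:3,:3]@P+T[:3,3]);return (q[:2]/q[2]).round(1)
R=Ro.from_euler("xyz",[-3.139,0,-2.404])
for dz in(0,-.013,-.026):
  print(dz,[pr(f,np.array([.4787,-.0723,.1481])+R.apply([sx,s*.0427,dz])) for s in(-1,1) for sx in(-.011,.011)])
o=env.get_obs();R=Ro.from_euler("xyz",o["tcp_rot"])
for dz in (0,-.013,-.026): print(dz,[pr(f,np.array(o["eef_pos"])+R.apply([sx,0,dz])) for sx in(-.011,.011)])
im=cv2.imread("pics/scene1.png")[140:240,190:310]; 
a=cv2.resize(im,(480,400),interpolation=cv2.INTER_NEAREST)
b=cv2.resize(f["pixels"][190:260,225:295,::-1],(400,400),interpolation=cv2.INTER_NEAREST)
b=cv2.convertScaleAbs(b,alpha=2);a=cv2.convertScaleAbs(a,alpha=2)
cv2.imwrite("pics/z4.png",np.hstack([a[:,:400],b]))
```

```text
0 [array([228.1, 228.4]), array([224.8, 217. ]), array([281.8, 214. ]), array([277.8, 203. ])]
-0.013 [array([227. , 223.7]), array([223.6, 212.3]), array([281.4, 209.2]), array([277.4, 198.2])]
-0.026 [array([225.8, 218.9]), array([222.4, 207.4]), array([281.1, 204.3]), array([277. , 193.1])]
0 [array([263.3, 241.4]), array([259.7, 230.5])]
-0.013 [array([262.7, 237.1]), array([259. , 226.2])]
-0.026 [array([262.1, 232.7]), array([258.4, 221.7])]
```

View pics/z4.png

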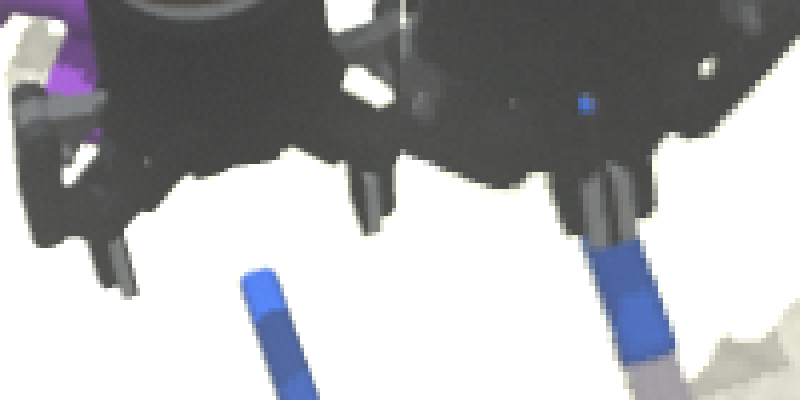

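The picture shows the shut pad tips at scene (262,232.5), just above the sleeve. The reported TCP would put their near edge at (263.3,241.4). A point 26 mm farther up the tool axis projects to (262.1,232.7). The earlier open-jaw view gives the same offset, 39 mm including the 13 mm swing. So the real tips are about 26 mm above the reported TCP. I open, go down 26 mm and check.

Emit:
apply_moves([
  [[0, 0, 0, 0, 0, 0, 1], [0, 0, 0, 0, 0, 0, 1], [0, 0, 0, 0, 0, 0, 1], [0, 0, 0, 0, 0, 0, 1], [0, 0, 0, 0, 0, 0, 1], [0, 0, 0, 0, 0, 0, 1], [0, 0, 0.006, 0, 0, 0, 1], [0, 0, 0.006, 0, 0, 0, 1], [0, 0, 0.006, 0, 0, 0, 1], [0, 0, 0.006, 0, 0, 0, 1], [0, 0, 0, 0, 0, 0, 1]],
])

```text
time_s: 4.95
eef_pos: [0.4778, -0.0635, 0.0663]
tcp_rot: [-3.137, 0.002, -2.401]
ft_force: [0.1, 0.4, 0.5]
grip_width: 0.0855
```

Run:
```python
from h import *
f=env.grab_frame("scene")
o=env.get_obs();print(np.degrees(o["tcp_rot"]),o["joints"])
b=cv2.resize(f["pixels"][160:280,200:320,::-1],(600,600),interpolation=cv2.INTER_NEAREST)
cv2.imwrite("pics/z5.png",cv2.convertScaleAbs(b,alpha=2))
```

```text
[-1.79698596e+02  1.43578719e-01 -1.37548114e+02] [-0.13110149 -0.08872932 -0.27067889  1.38320716 -0.00146534 -0.87202422]
```

View pics/z5.png

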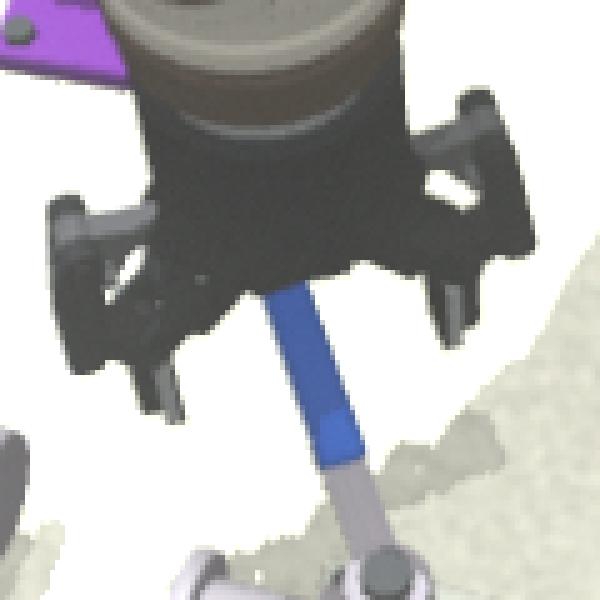

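The tips, at crop (175,420) and (455,345), now straddle the sleeve. Closing.

Emit:
apply_moves([
  [[0, 0, 0, 0, 0, 0, -1], [0, 0, 0, 0, 0, 0, -1], [0, 0, 0, 0, 0, 0, -1], [0, 0, 0, 0, 0, 0, -1], [0, 0, 0, 0, 0, 0, -1], [0, 0, 0, 0, 0, 0, -1]],
])

```text
time_s: 5.6
eef_pos: [0.4784, -0.0635, 0.0678]
tcp_rot: [-3.135, 0.003, -2.4]
ft_force: [-0.6, -0.2, -0.6]
grip_width: 0.0148
```

Run:
```python
from h import *
f=env.grab_frame("scene")
o=env.get_obs();print(np.degrees(o["tcp_rot"]),o["ft_force"],o["ft_torque"])
b=cv2.resize(f["pixels"][160:280,200:320,::-1],(600,600),interpolation=cv2.INTER_NEAREST)
cv2.imwrite("pics/z6.png",cv2.convertScaleAbs(b,alpha=2))
```

```text
[-179.6412401     0.1904338  -137.52607567] [ 0.05914163 -0.70790089  0.31482851] [0.04363188 0.17417626 0.19437007]
```

View pics/z6.png

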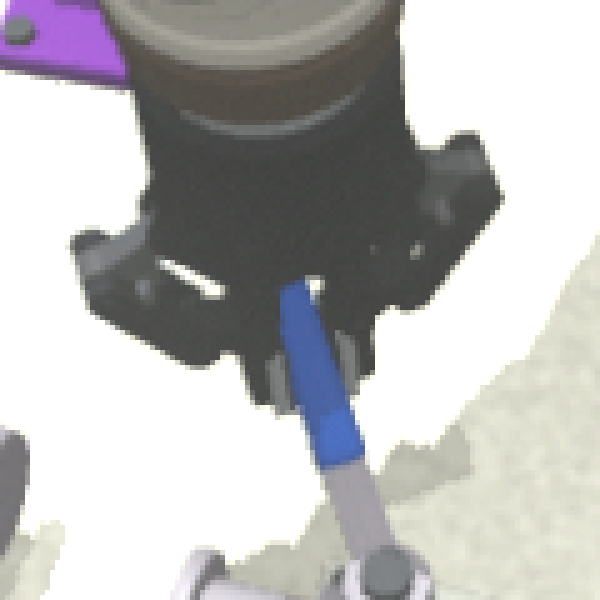

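The sleeve is held between the pads (width 15 mm). I start swinging open, 2° per row.

Emit:
apply_moves([
  [[-0.0001, -0.0033, 0, 0, 0, -2, -1], [-0.0001, -0.0033, 0, 0, 0, -2, -1], [-0.0001, -0.0033, 0, 0, 0, -2, -1], [-0.0001, -0.0033, 0, 0, 0, -2, -1], [-0.0001, -0.0033, 0, 0, 0, -2, -1], [-0.0001, -0.0033, 0, 0, 0, -2, -1], [0, 0, 0, 0, 0, 0, -1]],
])

```text
time_s: 6.35
eef_pos: [0.4926, -0.0758, 0.0678]
tcp_rot: [-3.138, 0.002, -2.184]
ft_force: [1.7, -1.0, -0.7]
grip_width: 0.0148
```

```bash
cat >> h.py <<'E'
PIV=np.array([.5467,.0006])
def st():
    o=env.get_obs(); d=np.array(o["eef_pos"][:2])-PIV; y=np.degrees(o["tcp_rot"])
    print("t",round(o["time_s"],2),"r",np.hypot(*d).round(4),"polar",(np.degrees(np.arctan2(d[1],d[0]))%360).round(2),"rpy",y.round(2),"yaw",(y[2]%360).round(2),"z",o["eef_pos"][2].round(4),"F",o["ft_force"].round(1),"T",o["ft_torque"].round(2),"w",o["grip_width"].round(4))
E
python3 -c "from h import *; st()"
```

```text
Traceback (most recent call last):
  File "h.py", line 31, in st
    print("t",round(o["time_s"],2),"r",np.hypot(*d).round(4),"polar",(np.degrees(np.arctan2(d[1],d[0]))%360).round(2),"rpy",y.round(2),"yaw",(y[2]%360).round(2),"z",o["eef_pos"][2].round(4),"F",o["ft_force"].round(1),"T",o["ft_torque"].round(2),"w",o["grip_width"].round(4))
                                                                                                                                                                                                                                                         ^^^^^^^^^^^^^^^^^^^^^
AttributeError: 'float' object has no attribute 'round'
```

Emit:
apply_moves([
  [[0, -0.0033, 0, 0, 0, -2, -1], [0, -0.0033, 0, 0, 0, -2, -1], [0, -0.0033, 0, 0, 0, -2, -1], [0, -0.0033, 0, 0, 0, -2, -1], [0, -0.0033, 0, 0, 0, -2, -1], [0, -0.0033, 0, 0, 0, -2, -1], [0, -0.0033, 0, 0, 0, -2, -1], [0, -0.0033, 0, 0, 0, -2, -1], [0, -0.0033, 0, 0, 0, -2, -1], [0, -0.0033, 0, 0, 0, -2, -1], [0, -0.0033, 0, 0, 0, -2, -1], [0, -0.0033, 0, 0, 0, -2, -1]],
])

```text
time_s: 7.55
eef_pos: [0.5265, -0.0901, 0.0678]
tcp_rot: [3.141, 0.003, -1.764]
ft_force: [-2.5, 0.2, 1.1]
grip_width: 0.0149
```

```bash
sed -i 's/o\["grip_width"\].round(4)/round(o["grip_width"],4)/; s/o\["eef_pos"\]\[2\].round(4)/round(float(o["eef_pos"][2]),4)/' h.py
python3 -c "from h import *; st()"
```

```text
t 7.55 r 0.0929 polar 257.48 rpy [ 179.99    0.18 -101.06] yaw 258.94 z 0.0678 F [-2.5  0.2  1.1] T [ 0.12  0.15 -0.13] w 0.0149
```

Emit:
apply_moves([
  [[0.0003, -0.0034, 0, 0, 0, -1.9, -1], [0.0002, -0.0034, 0, 0, 0, -1.9, -1], [0.0002, -0.0034, 0, 0, 0, -1.9, -1], [0, -0.0034, 0, 0, 0, -1.9, -1], [0, -0.0034, 0, 0, 0, -1.9, -1], [0, -0.0034, 0, 0, 0, -1.9, -1], [0, -0.0033, 0, 0, 0, -1.9, -1], [0, -0.0033, 0, 0, 0, -1.9, -1]],
])

```text
time_s: 8.35
eef_pos: [0.5504, -0.0914, 0.0677]
tcp_rot: [3.136, 0.005, -1.497]
ft_force: [-3.0, 0.1, 1.8]
grip_width: 0.0147
```

```bash
python3 -c "from h import *; st()"
```

```text
t 8.35 r 0.0921 polar 272.29 rpy [179.69   0.31 -85.74] yaw 274.26 z 0.0677 F [-3.   0.1  1.8] T [-0.01  0.24  0.02] w 0.0147
```

Near the stop now, so slower, feeling for the force.

Emit:
apply_moves([
  [[0, -0.002, 0, 0, 0, -1, -1], [0, -0.002, 0, 0, 0, -1, -1], [0, -0.002, 0, 0, 0, -1, -1], [0, -0.002, 0, 0, 0, -0.8, -1]],
])

```text
time_s: 8.75
eef_pos: [0.5559, -0.0908, 0.0676]
tcp_rot: [3.131, 0.006, -1.429]
ft_force: [-17.1, -2.4, 8.1]
grip_width: 0.0148
```

```bash
python3 -c "from h import *; st()"
```

```text
t 8.75 r 0.0919 polar 275.75 rpy [179.4    0.32 -81.87] yaw 278.13 z 0.0676 F [-17.1  -2.4   8.1] T [-0.44  2.97 -0.15] w 0.0148
```

Emit:
apply_moves([
  [[0, -0.0025, 0, 0, 0, 0, -1], [0, -0.0025, 0, 0, 0, 0, -1]],
])

```text
time_s: 8.95
eef_pos: [0.5556, -0.0909, 0.0677]
tcp_rot: [3.121, 0.006, -1.43]
ft_force: [-18.7, -1.9, 10.3]
grip_width: 0.0144
```

Run:
```python
from h import *
st()
f=env.grab_frame("scene");g=env.grab_frame("top")
b=cv2.resize(f["pixels"][180:360,180:380,::-1],(400,360));c=cv2.resize(g["pixels"][140:300,250:450,::-1],(400,360))
cv2.imwrite("pics/z7.png",cv2.convertScaleAbs(np.hstack([b,c]),alpha=1.7))
```

```text
t 8.95 r 0.0919 polar 275.53 rpy [178.81   0.32 -81.95] yaw 278.05 z 0.0677 F [-18.7  -1.9  10.3] T [-0.4   2.96 -0.13] w 0.0144
```

View pics/z7.png

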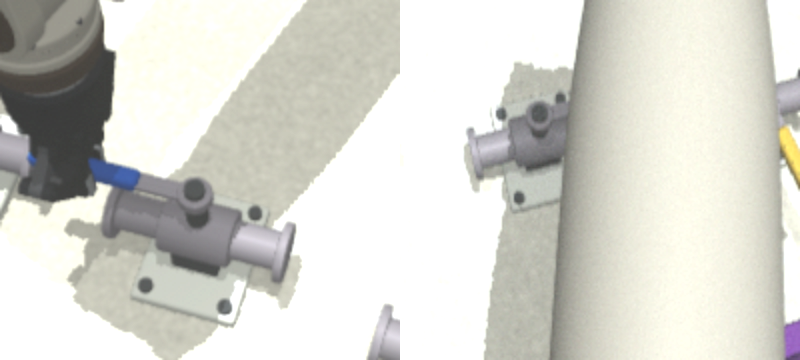

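The lever lies along the pipe (scene crop: sleeve (115,172), pivot cap (195,192), parallel to the pipe). It no longer moves at about 19 N, so it is at the open stop. Now back towards closed.

Emit:
apply_moves([
  [[0, 0.0033, 0, 0, 0, 2, -1], [0, 0.0033, 0, 0, 0, 2, -1], [0, 0.0033, 0, 0, 0, 2, -1], [0, 0.0033, 0, 0, 0, 2, -1], [0, 0.0033, 0, 0, 0, 2, -1], [0, 0.0033, 0, 0, 0, 2, -1], [0, 0.0033, 0, 0, 0, 2, -1], [0, 0.0033, 0, 0, 0, 2, -1], [0, 0.0033, 0, 0, 0, 2, -1], [0, 0.0033, 0, 0, 0, 2, -1]],
])

```text
time_s: 10.05
eef_pos: [0.5249, -0.09, 0.0678]
tcp_rot: [3.126, -0.001, -1.788]
ft_force: [-1.7, -1.1, 0.9]
grip_width: 0.0148
```

```bash
python3 -c "from h import *; st()"
```

```text
t 10.05 r 0.0932 polar 256.46 rpy [ 1.7911e+02 -6.0000e-02 -1.0245e+02] yaw 257.55 z 0.0678 F [-1.7 -1.1  0.9] T [-0.2  -0.09  0.43] w 0.0148
```

Emit:
apply_moves([
  [[0, 0.0033, 0, 0, 0, 2, -1], [0, 0.0033, 0, 0, 0, 2, -1], [0, 0.0033, 0, 0, 0, 2, -1], [0, 0.0033, 0, 0, 0, 2, -1], [0, 0.0033, 0, 0, 0, 2, -1], [0, 0.0033, 0, 0, 0, 2, -1], [0, 0.0033, 0, 0, 0, 2, -1], [0, 0.0033, 0, 0, 0, 2, -1], [0, 0.0033, 0, 0, 0, 2, -1], [0, 0.0033, 0, 0, 0, 2, -1], [0, 0.0033, 0, 0, 0, 2, -1], [0, 0.0033, 0, 0, 0, 2, -1]],
])

```text
time_s: 11.25
eef_pos: [0.4899, -0.0744, 0.0678]
tcp_rot: [3.134, -0.007, -2.219]
ft_force: [-2.6, -0.6, -0.1]
grip_width: 0.0151
```

```bash
python3 -c "from h import *; st()"
```

```text
t 11.25 r 0.0941 polar 232.86 rpy [ 179.54   -0.41 -127.16] yaw 232.84 z 0.0678 F [-2.6 -0.6 -0.1] T [-0.26 -0.04  0.36] w 0.0151
```

Emit:
apply_moves([
  [[0, 0.0033, 0, 0, 0, 2, -1], [0, 0.0033, 0, 0, 0, 2, -1], [0, 0.0033, 0, 0, 0, 2, -1], [0, 0.0033, 0, 0, 0, 2, -1], [0, 0.0033, 0, 0, 0, 2, -1], [0, 0.0033, 0, 0, 0, 2, -1], [0, 0.0033, 0, 0, 0, 2, -1], [0, 0.0033, 0, 0, 0, 2, -1], [0, 0.0033, 0, 0, 0, 2, -1], [0, 0.0033, 0, 0, 0, 2, -1], [0, 0.0033, 0, 0, 0, 2, -1], [0, 0.0033, 0, 0, 0, 2, -1]],
])

```text
time_s: 12.45
eef_pos: [0.4646, -0.0453, 0.0678]
tcp_rot: [-3.14, -0.008, -2.654]
ft_force: [-0.9, -1.3, 0.7]
grip_width: 0.015
```

```bash
python3 -c "from h import *; st()"
```

```text
t 12.45 r 0.094 polar 209.18 rpy [-179.92   -0.47 -152.04] yaw 207.96 z 0.0678 F [-0.9 -1.3  0.7] T [-0.24  0.09  0.28] w 0.015
```

Emit:
apply_moves([
  [[0, 0.0034, 0, 0, 0, 1.8, -1], [0, 0.0034, 0, 0, 0, 1.8, -1], [0, 0.0034, 0, 0, 0, 1.8, -1], [0, 0.0034, 0, 0, 0, 1.8, -1], [0, 0.0034, 0, 0, 0, 1.8, -1], [0, 0.0034, 0, 0, 0, 1.8, -1], [0, 0.0034, 0, 0, 0, 1.8, -1], [0, 0.0034, 0, 0, 0, 1.8, -1]],
])

```text
time_s: 13.25
eef_pos: [0.4562, -0.0227, 0.0678]
tcp_rot: [-3.129, -0.005, -2.92]
ft_force: [-1.1, -4.2, 0.9]
grip_width: 0.0144
```

```bash
python3 -c "from h import *; st()"
```

```text
t 13.25 r 0.0935 polar 194.43 rpy [-179.31   -0.31 -167.31] yaw 192.69 z 0.0678 F [-1.1 -4.2  0.9] T [-0.59  0.08 -0.09] w 0.0144
```

Emit:
apply_moves([
  [[0, 0.002, 0, 0, 0, 1, -1], [0, 0.002, 0, 0, 0, 1, -1], [0, 0.002, 0, 0, 0, 1, -1], [0, 0.002, 0, 0, 0, 1, -1], [0, 0.002, 0, 0, 0, 0.5, -1]],
])

```text
time_s: 13.75
eef_pos: [0.4549, -0.0153, 0.0678]
tcp_rot: [-3.123, -0.004, -3.006]
ft_force: [-1.4, -18.1, 0.5]
grip_width: 0.0149
```

```bash
python3 -c "from h import *; st()"
```

```text
t 13.75 r 0.0932 polar 189.85 rpy [-178.92   -0.21 -172.21] yaw 187.79 z 0.0678 F [ -1.4 -18.1   0.5] T [-3.   -0.02 -0.01] w 0.0149
```

Emit:
apply_moves([
  [[0, 0.0025, 0, 0, 0, 0, -1], [0, 0.0025, 0, 0, 0, 0, -1], [0, 0.0025, 0, 0, 0, 0, -1]],
])

```text
time_s: 14.05
eef_pos: [0.4549, -0.016, 0.0678]
tcp_rot: [-3.104, -0.004, -3.011]
ft_force: [0.2, -20.7, -0.5]
grip_width: 0.015
```

Run:
```python
from h import *
st()
f=env.grab_frame("scene")
cv2.imwrite("pics/z8.png",cv2.convertScaleAbs(cv2.resize(f["pixels"][150:360,180:380,::-1],(600,600)),alpha=1.8))
```

```text
t 14.05 r 0.0933 polar 190.24 rpy [-177.87   -0.23 -172.54] yaw 187.46 z 0.0678 F [  0.2 -20.7  -0.5] T [-3.13 -0.01  0.16] w 0.015
```

View pics/z8.png

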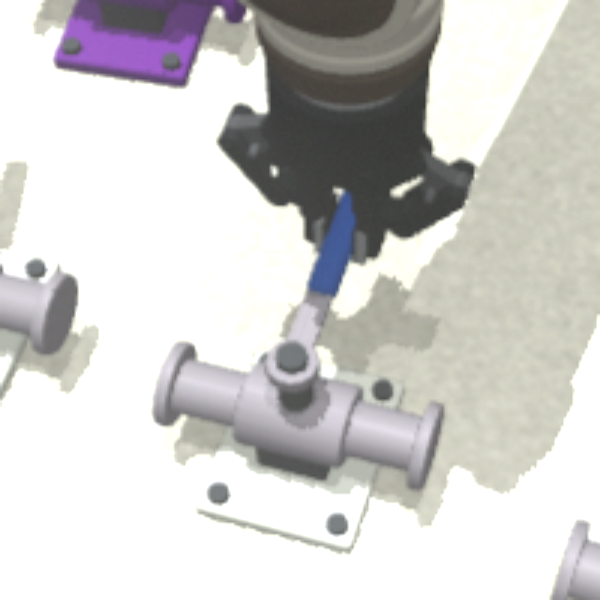

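At the closed stop: yaw went from 278° to 187.5°, and the lever does not move at 20 N. I let go and rise.

Emit:
apply_moves([
  [[0, 0, 0, 0, 0, 0, -0.6], [0, 0, 0, 0, 0, 0, 0], [0, 0, 0, 0, 0, 0, 1], [0, 0, 0, 0, 0, 0, 1], [0, 0, 0, 0, 0, 0, 1], [0, 0, 0, 0, 0, 0, 1], [0, 0, -0.01, 0, 0, 0, 1], [0, 0, -0.02, 0, 0, 0, 1], [0, 0, -0.03, 0, 0, 0, 1], [0, 0, -0.03, 0, 0, 0, 1], [0, 0, -0.03, 0, 0, 0, 1]],
])

```text
time_s: 15.2
eef_pos: [0.4533, -0.0106, 0.1903]
tcp_rot: [-3.106, -0.008, -3.011]
ft_force: [0.6, 1.1, -0.1]
grip_width: 0.0855
```

Emit:
apply_moves([
  [[0.04, 0, -0.02, 0, 0, 0, 1], [0.04, 0, -0.02, 0, 0, 0, 1], [0.03, 0, 0, 0, 0, 0, 1], [0, 0, 0, 0, 0, 0, 1], [0, 0, 0, 0, 0, 0, 1]],
])

```text
time_s: 15.7
eef_pos: [0.3426, -0.0234, 0.2403]
tcp_rot: [-3.105, 0.001, -3.01]
ft_force: [0.7, -0.6, 0.2]
grip_width: 0.0857
```

Run:
```python
from h import *
st()
F={n:env.grab_frame(n) for n in("scene","top")}
for n,f in F.items():
    cv2.imwrite(f"pics/{n}9.png",f["pixels"][:,:,::-1])
    for col in R:
        for c,e,a in sleeves(f,col):
            p=[plane(f,x,.11)[:2] for x in(c,*e)]
            if p[0][0]>.6: continue
            d=p[1]-p[2]; d=d if d[0]<0 else -d
            print(n,col,a,c.round(1),p[0].round(4),"dir",(np.degrees(np.arctan2(d[1],d[0]))%360).round(1), "len",np.linalg.norm(d).round(3),"from piv",(np.degrees(np.arctan2(*(p[0]-PIV)[::-1]))%360).round(1))
```

```text
t 15.7 r 0.2055 polar 186.71 rpy [-1.7791e+02  6.0000e-02 -1.7244e+02] yaw 187.56 z 0.2403 F [ 0.7 -0.6  0.2] T [ 0.03  0.   -0.02] w 0.0857
scene blue 385.0 [294.5 229.2] [ 0.4538 -0.0148] dir 188.0 len 0.09 from piv 189.4
scene blue 224.5 [232.4  83.7] [ 0.1979 -0.267 ] dir 192.4 len 0.092 from piv 217.5
scene yellow 321.0 [161.2 185.4] [ 0.4658 -0.2586] dir 200.4 len 0.09 from piv 252.7
scene red 443.5 [422.5 291. ] [0.4756 0.2073] dir 197.7 len 0.087 from piv 109.0
top blue 341.0 [476.2 351.6] [ 0.1992 -0.2673] dir 192.6 len 0.089 from piv 217.6
top yellow 237.0 [450.3 216.1] [ 0.4659 -0.2585] dir 200.9 len 0.087 from piv 252.7
top red 176.5 [217.3 232.5] [0.4761 0.207 ] dir 197.5 len 0.085 from piv 108.9
```

View pics/scene9.png

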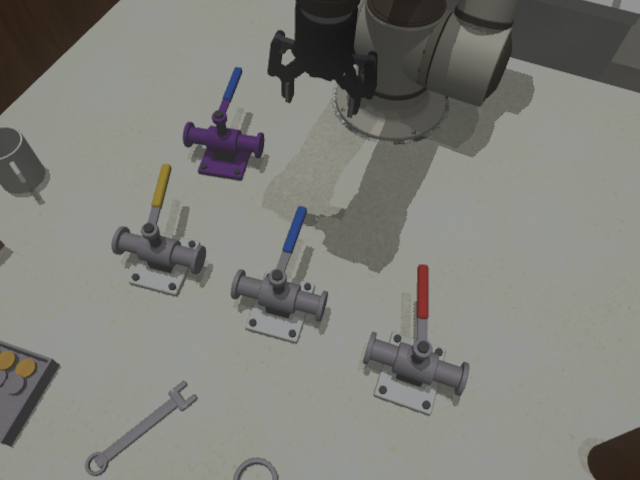

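The blue sleeve at scene (294,229) points to 188.0°, square across the pipe (pipe axis 278.0°). Red, yellow and purple are unchanged, and the gripper is clear. Handing in.

```bash
python3 -c "
from bench import env
print(env.job_done())"
```

```text
the job is handed in; nothing more can be done
None
```

I swung the blue lever to its open stop, then all the way back to its closed stop, let go and moved clear, and handed the job in at about 16 s. The valve did not bind: only a few newtons showed during the swings.

- **Open stop:** the lever lay along the pipe at about 278° and did not move under about 19 N.
- **Closed stop:** the lever did not move under about 20 N. After release the scene camera put it at 188.0°, square to the pipe at 278.0°.
- **Other levers:** the red and yellow levers and the purple look-alike stayed where they were, to within about 0.5 mm.

**What failed or disagreed:**
- **First grasp:** the jaws shut on nothing, because the real finger tips sit about 26 mm higher than the reported tool position. I re-grasped 26 mm lower and the grip held.
- **Swing angle:** the tool's yaw showed a swing of about 90.5°, but the angle from tool position about my estimated pivot showed only about 85.5°. I put that down to slight tilting of the tool under load.
- **Final check:** it rests on one view, because the arm hid the blue lever from the top camera.

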